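Clear down the harness test station and hold its fixture open

TASK

Clear down this cable-harness test station: first tip the aluminium cup over by its black bar so that all four white plug housings fall into the red tray below it, and swing the cup back fully upright. Then, at the test fixture, pull the orange latch tab sideways against its spring, lift the blue hold-down arm off its ball, and finish still holding it by the gripper, steady, with its ball end raised about 10 cm, so that the adapter underneath can be changed. Leave the other things on the bench where they are.

Things in the scene. Friction and masses are not known exactly. Their poses are not given: they have to be found in the camera images.
- tipper: fixed stand of the tip-out cup: red open tray, 200 (x) x 140 (y) x 55 mm high, wall 5 mm, its centre 40 mm along the stand's +x from the origin; two dark posts at y = +-78, x = -40 mm, 150 mm high, carry the cup between them. Origin on the bench; x points from the handle side to the tray's far end, z up
- cup (a joint): tilt of the round aluminium cup (rim radius 44 mm, 85 mm tall, rim 40 mm above the hinge) about its hinge, in rad: 0 = upright (a stop), grows to 2.2 (a stop) as the mouth swings over towards the stand's +x. Stiff hinge (0.12 N m of friction): it stays where it is left. The plugs slide out at about 1.6 to 2.1
- cup_hinge (a point): point on the cup's hinge axis, 130 mm above the bench at the stand's x = -40, y = 0; the axis runs along the stand's y
- cup_handle (a point): middle of the cup's black bar handle: round bar 10 mm thick, 72 mm long, parallel to the hinge axis, 100 mm from it, so it runs on an arc in the stand's xz plane. Cup upright: 94 mm to the stand's -x of the hinge and 34 mm above it; at tilt 2.0: 71 mm to its +x and 71 mm above. Pinch it from above, fingers closing along the stand's x; it turns between the pads
- plug0: loose white plug housing with black contact slots, 18 x 15 x 22 mm, 12 g; origin at the centre of its underside; starts in the cup
- plug1: loose white plug housing with black contact slots, 18 x 15 x 22 mm, 12 g; origin at the centre of its underside; starts in the cup
- plug2: loose white plug housing with black contact slots, 18 x 15 x 22 mm, 12 g; origin at the centre of its underside; starts in the cup
- plug3: loose white plug housing with black contact slots, 18 x 15 x 22 mm, 12 g; origin at the centre of its underside; starts in the cup
- fixture: fixed test fixture, base plate 270 (x) x 120 (y) x 12 mm; origin under its centre on the bench, z up. Ball stud (steel ball, radius 12 mm, flat collar of radius 15 mm below it) at its x = -80, y = 0, ball centre about 60 mm up; hinge of the hold-down arm at x = +110 mm, 60 mm up, axis along the fixture's y; the adapter nest lies under the arm
- tongue (a joint): angle of the blue hold-down arm about its hinge, rad: 0 = down on the ball, grows as the ball end rises (stop at 1.1). It falls back by its own weight (0.38 to 0.58 kg in all) when let go; the ball end is 190 mm from the hinge, so 0.55 rad is 10 cm of rise. Latched, it has only about 3 mm of play
- hold_arm: the blue hold-down arm: bar 36 mm wide, 22 mm thick, 175 mm long, with a coupler head at its end, 52 x 46 mm, top 28 mm above the ball centre, that carries the latch. Origin on the hinge axis, 60 mm above the bench; axes those of the fixture when down; it tilts about its y
- ball_socket (a point): the socket centre in the arm's coupler head: 60 mm above the bench when down
- latch (a joint): travel of the spring latch along the arm's own +y (= the fixture's +y), in m: 0 = latched, stop at 0.020. Its two prongs catch under the ball's collar and the arm is free above 0.014. The spring pushes back with 3.5 N at 0 and 8.5 N at the stop; the latch springs back when let go
- latch_tab (a point): grip point in the latch's orange upright tab; the tab is 34 (arm's x) x 12 (arm's y, the pull direction) mm and 43 mm tall above its steel plate. The point is 14 mm below the tab's top; when down, 126 mm above the bench at the fixture's x = -80, y = 0. Pinch from above, fingers closing along the fixture's y; it runs on an arc about the arm's hinge and may turn between the pads
- tape: bystander: loose red tape roll, 64 mm across, 18 mm high; origin at the centre of its underside
- driver: bystander: loose screwdriver with yellow handle, 180 mm long, lying along its x
- board: bystander: loose copper-brown adapter board with three white connectors, 60 x 80 x 18 mm; origin at the centre of its underside
- meter: bystander: loose yellow hand meter, 130 x 70 x 36 mm, lying flat; origin at the centre of its underside
- spray: bystander: loose blue can, 54 mm across, 150 mm high, standing; origin at the centre of its underside

How it is judged:
On the way, in this order (a step that is already met when the one before it is completed fails the run):
1. all four plug housings lie in the red tray (x of plug0 in the frame of tipper between -0.065 and 0.145 m and y of plug0 in the frame of tipper between -0.075 and 0.075 m and z of each of plug0, plug1, plug2, plug3 in the frame of tipper below 0.055 m and x of plug1 in the frame of tipper between -0.065 and 0.145 m and y of plug1 in the frame of tipper between -0.075 and 0.075 m and x of plug2 in the frame of tipper between -0.065 and 0.145 m and y of plug2 in the frame of tipper between -0.075 and 0.075 m and x of plug3 in the frame of tipper between -0.065 and 0.145 m and y of plug3 in the frame of tipper between -0.075 and 0.075 m), for 0.2 s.
2. the cup is upright again (value of joint cup below 0.12 rad), for 0.2 s.
3. the latch is pulled clear while the arm is still down (value of joint latch above 0.0135 m and value of joint tongue below 0.05 rad), for 0.05 s.
4. the arm is raised off its ball (value of joint tongue above 0.35 rad), for 0.1 s.
At the end, for the whole second after the job is handed in: The gripper still holds the hold-down arm (fingers press on it or its latch with more than 1 N), steady at 0.35 to 0.75 rad (ball end about 65 to 130 mm up); the cup is upright within 0.12 rad; all four plug housings lie in the red tray (all of step 1 and value of joint tongue between 0.35 and 0.75 rad and velocity of joint tongue between -0.1 and 0.1 rad/s and contact force between the fingers and hold_arm above 1 N and value of joint cup below 0.12 rad); the arm keeps its last pose, push and grip.
It fails at once if the tape was moved more than 30 mm (distance of tape from where it was at the start of the episode above 0.03 m).
It fails at once if the driver was moved more than 30 mm (distance of driver from where it was at the start of the episode above 0.03 m).
It fails at once if the board was moved more than 30 mm (distance of board from where it was at the start of the episode above 0.03 m).
It fails at once if the meter was moved more than 30 mm (distance of meter from where it was at the start of the episode above 0.03 m).
It fails at once if the spray was moved more than 30 mm (distance of spray from where it was at the start of the episode above 0.03 m).
It also fails if it takes over 54 s, if anything falls off the work surface, if the arm or the gripper's body presses on something with over 40 N, if the wrist force passes 120 N, or if a joint passes its speed limit or range.

ROBOT

A 6-joint arm with a two-finger parallel gripper is mounted at the origin on the work surface. World frame = base frame: x ahead of the robot, y to its left, z up, the work surface at z = 0. Lengths are in m, angles in rad, forces in N, time in s.
With the tool pointing down it reaches from about 0.35 to 0.775 m from the base axis. Payload 5.5 kg.
Tool frame: the origin (TCP) lies at the very end of the fingers, on their centre line; the grasp point (between the pads) lies 19 mm behind it; z points along the fingers, y is the line along which they close (so a half turn about z gives the same grasp; the last joint's range is limited). The gripper opens to 85 mm and grips with 20 to 120 N. Pads are 22 mm wide; open, the fingers measure 114 mm over their backs; the gripper's body (76 mm by 85 mm) begins 54 mm behind the grasp point. The pads swing forward as they close: fully open they stand 13 mm farther back than shut.
Start: joints at [-1.387, 0.313, 0.046, 1.304, 0, 1.431], TCP at [0.183, -0.545, 0.231] pointing down, gripper open.
Joint ranges: [-2.76, 2.76], [-0.86, 1.69], [-1.03, 1.26], [-2.2, 2.34], [-1.47, 1.5], [-3.14, 3.14]. Speed limits (rad/s): [2.57, 2.57, 3.14, 3.14, 3.14, 3.14].

INTERFACE

Orientations are given as a rotation vector (axis times angle).
In Python, from bench import env gives the robot as it stands. Calls block until the motion is done:
- env.move_pose(position, orientation): joint-space move of the TCP to a pose.
- env.move_straight(position, ori=None, speed=0.15): straight line of the TCP; ori=None keeps the orientation; speed is the mean speed in m/s.
- env.set_joints(angles): joint-space move.
- env.set_gripper(opening, squeeze=None): finger opening in m; squeeze is the grip in N (None keeps the last); returns when the fingers have stopped.
- env.hold(seconds).
- env.ik(position, orientation): joint angles nearest the present ones, or None.
- env.capture(name): name is "scene" or "top" or "wrist"; returns a dict with "img" (480x640x3 uint8, blue, green, red), "intrinsics" (3x3 intrinsics, pixels), "eye" and "attitude" of the camera in the world. Camera axes: x right, y down, z forward; pixel columns grow to the right and rows downward; lengths in m; the calibration is good to about 2 mm. A picture is of the moment at which its call begins. There is no depth.
A pose or a line that the arm cannot do raises env.MotionError and nothing moves.
- env.close_job(): hands the job in; it is judged then, once.
Readings, each from a call of its own:
- env.current_clock(): time.
- env.current_joint_pos(): joint angles.
- env.current_joint_velocities(): joint speeds.
- env.current_joint_efforts(): joint torques, N m.
- env.current_eef_pos(): TCP position.
- env.current_orientation(): TCP orientation.
- env.current_ft_force(): force on the tool from outside, world axes, zero at the start.
- env.current_wrist_torque(): the same for the moment, N m.
- env.current_grip_width(): finger opening in m.
- env.current_grasp_force(): force on a finger pad.
Only numpy, scipy, OpenCV 4.12 (cv2) and the standard library are available. Lean on these libraries where they do the work, as an engineer would, in place of code of your own. Each camera call takes 0.05 s, during which the arm holds its last target. There are 200 camera calls.

## Working session

There is one attempt and no reset: what is moved stays moved. The work goes in short steps, each a Python script; the robot and the scene stay as the last script left them, time stands still between calls to the robot, and variables do not carry over. Pictures are saved under pics/ and viewed, at most 10 in all, crops included, and the job is handed in when it is done.

```bash
ls; mkdir -p pics; python3 - <<'E'
from bench import env
import cv2,pickle
d={}
for n in("scene","top"):
    c=env.capture(n);d[n]=c;cv2.imwrite(f"pics/{n}0.png",c["img"]);print(n,c["intrinsics"],c["eye"],c["attitude"])
pickle.dump(d,open("c0.pkl","wb"))
E
```

```text
pics
scene [[595.08976736   0.         317.26205263]
 [  0.         595.08976736 238.495834  ]
 [  0.           0.           1.        ]] [ 1.12122669 -0.45764074  1.26747432] [-2.33494973 -1.19302601  0.3236272 ]
top [[616.92549626   0.         326.40069499]
 [  0.         616.92549626 239.33356253]
 [  0.           0.           1.        ]] [0.39101516 0.00533238 1.65044709] [-2.13721851  2.17996261 -0.13859295]
```

View pics/top0.png

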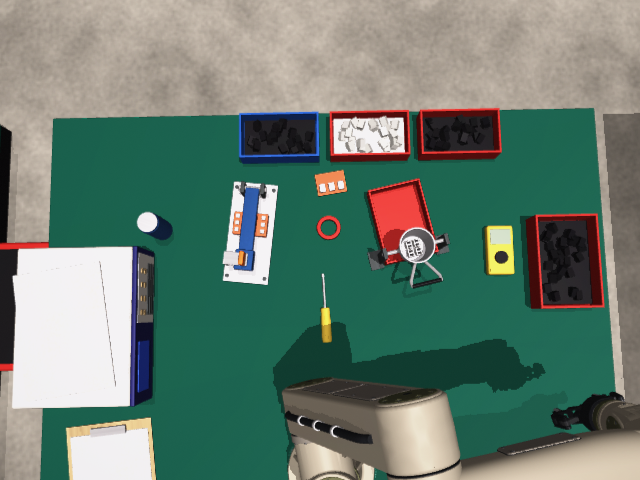

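View pics/scene0.png

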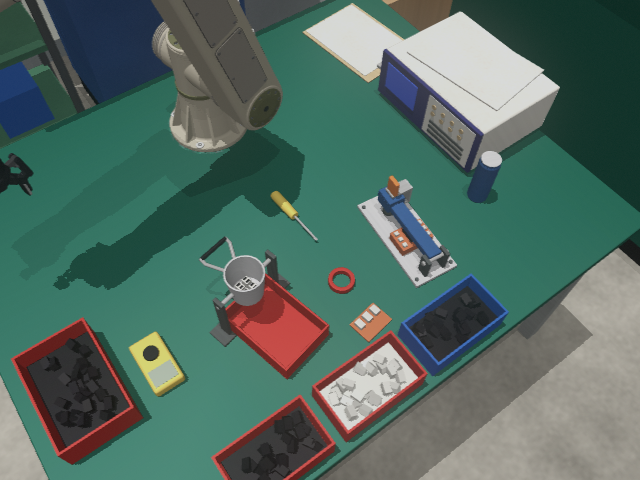

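The top view shows the tipper tray near (400,215), the cup at (417,245) and its bar at about (427,283). The fixture plate is near (250,232) and the orange tab near (242,258). I'll zoom in on these.

```bash
cat > h.py <<'E'
import numpy as np,cv2
from scipy.spatial.transform import Rotation as R
def ray(c,p):
    K=np.array(c["intrinsics"]);d=np.linalg.solve(K,[p[0],p[1],1.]);return np.array(c["eye"]),R.from_rotvec(c["attitude"]).apply(d)
def plane(c,p,z):
    o,d=ray(c,p);return o+d*(z-o[2])/d[2]
def proj(c,P):
    q=R.from_rotvec(c["attitude"]).inv().apply(np.array(P)-c["eye"]);q=np.array(c["intrinsics"])@q.T;return (q[:2]/q[2]).T
def tri(c1,p1,c2,p2):
    o1,d1=ray(c1,p1);o2,d2=ray(c2,p2)
    s=np.linalg.lstsq(np.c_[d1,-d2],o2-o1,rcond=None)[0];a=o1+s[0]*d1;b=o2+s[1]*d2
    return (a+b)/2,np.linalg.norm(a-b)
E
python3 - <<'E'
import pickle,cv2,numpy as np
from h import *
d=pickle.load(open("c0.pkl","rb"));t,s=d["top"],d["scene"]
T,S=t["img"],s["img"]
cr=lambda I,x,y,w=100,h=75:cv2.resize(I[y:y+h,x:x+w],(400,300),interpolation=cv2.INTER_NEAREST)
cv2.imwrite("pics/z0.png",np.vstack([np.hstack([cr(T,365,220),cr(T,210,215)]),np.hstack([cr(S,190,230),cr(S,350,165)])]))
# white plate in top
hsv=cv2.cvtColor(T,cv2.COLOR_BGR2HSV)
def big(m,x0,y0,x1,y1):
    k=np.zeros_like(m);k[y0:y1,x0:x1]=m[y0:y1,x0:x1]
    c=max(cv2.findContours(k,cv2.RETR_EXTERNAL,cv2.CHAIN_APPROX_NONE)[0],key=cv2.contourArea);return c
m=((hsv[...,0]<40)|(hsv[...,0]>85)|(hsv[...,1]<60)).astype(np.uint8)
c=big(m,215,175,290,295)
w=np.array([plane(t,p,0.012)[:2] for p in c[:,0]],np.float32)
print("plate",cv2.minAreaRect(w))
r=((hsv[...,1]>150)&((hsv[...,0]<8)|(hsv[...,0]>172))).astype(np.uint8)
c=big(r,355,170,450,275)
w=np.array([plane(t,p,0.055)[:2] for p in c[:,0]],np.float32)
print("tray",cv2.minAreaRect(w),[ (q,plane(t,q,.055)[:2]) for q in cv2.approxPolyDP(cv2.convexHull(c),3,True)[:,0]])
E
```

```text
plate ((0.6201779246330261, 0.20335689187049866), (0.12542718648910522, 0.27145445346832275), 83.51649475097656)
tray ((0.6527371406555176, -0.1968507021665573), (0.16748042404651642, 0.14509163796901703), 12.612884521484375) [(array([418, 178], dtype=int32), array([ 0.74929093, -0.24743122])), (array([434, 238], dtype=int32), array([ 0.5888662 , -0.28303364])), (array([381, 249], dtype=int32), array([ 0.56274315, -0.14390635])), (array([368, 190], dtype=int32), array([ 0.71961864, -0.11451132]))]
```

View pics/z0.png

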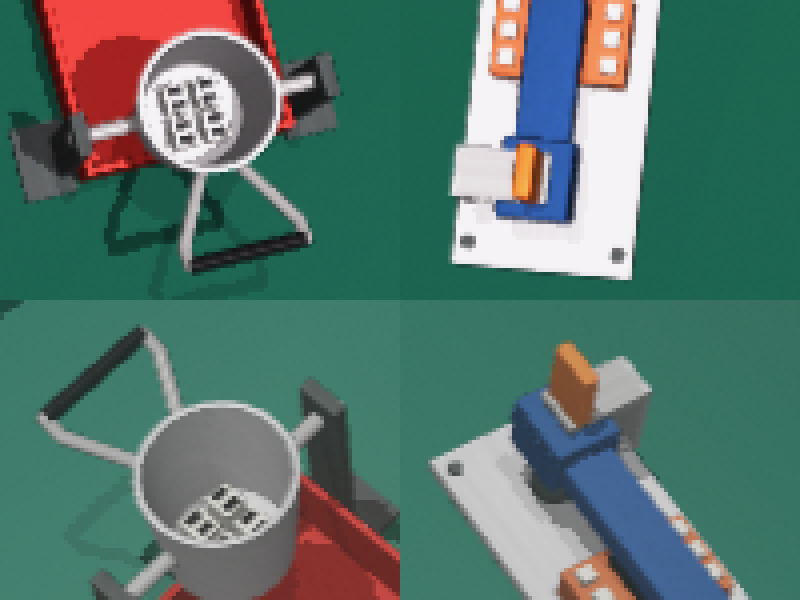

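Pixels in the zooms: the handle bar ends are at top (412.5,286.5) and (442.2,279.5), and at scene (200.5,258.8) and (226.2,238). The cup rim centre is at top (417.2,245.2) and scene (244.2,273.5), with four plugs inside. The tab's top face is at top (240.8,257.5), and its latch plate sticks out to the left, which is the +y side.

```bash
python3 - <<'E'
import pickle
from h import *
from bench import env
d=pickle.load(open("c0.pkl","rb"));t,s=d["top"],d["scene"]
a=tri(t,(412.5,286.5),s,(200.5,258.75));b=tri(t,(442.2,279.5),s,(226.2,238))
print("bar",a,b,(a[0]+b[0])/2,"yaw",np.degrees(np.arctan2(*(a[0]-b[0])[[1,0]]))-90)
print("bar plane",plane(t,(412.5,286.5),.164),plane(t,(442.2,279.5),.164),plane(s,(200.5,258.75),.164),plane(s,(226.2,238),.164))
print("rim",tri(t,(417.2,245.2),s,(244.2,273.5)),plane(t,(417.2,245.2),.17))
print("tabtop",plane(t,(240.75,257.5),.14))
# scene tab top: corners in zoom (557,343)-(573,343)..(598,378)
print("tab sc", plane(s,(350+ (577-400)/4,165+(363-300)/4),.14))
# plate corners from line ends in top zoom
for q in[(450,262),(632,278)]:print("plate corner",plane(t,(210+(q[0]-400)/4,215+q[1]/4),.012))
T=t["img"];hsv=cv2.cvtColor(T,cv2.COLOR_BGR2HSV)
m=((hsv[...,0]<25)&(hsv[...,0]>8)&(hsv[...,1]>130)).astype(np.uint8);m[:245]=0;m[275:]=0;m[:,:225]=0;m[:,260:]=0
p=cv2.findNonZero(m)[:,0];print(p.min(0),p.max(0),p.mean(0))
m=((hsv[...,0]<130)&(hsv[...,0]>100)&(hsv[...,1]>130)).astype(np.uint8);m[:180]=0;m[245:]=0;m[:,:225]=0;m[:,275:]=0
q=cv2.findNonZero(m)[:,0];w=np.array([plane(t,x,.071)[:2] for x in q if 195<x[1]<245]);vx=cv2.fitLine(w.astype(np.float32),cv2.DIST_L2,0,.01,.01).ravel();print("arm",vx,np.degrees(np.arctan(vx[1]/vx[0])))
E
```

```text
bar (array([ 0.44977948, -0.24050641,  0.10235816]), np.float64(0.055031169798297974)) (array([ 0.48491151, -0.24165471,  0.23452748]), np.float64(0.055341121284715175)) [ 0.4673455  -0.24108056  0.16844282] yaw 88.12793740590718
bar plane [ 0.45880176 -0.2066928   0.164     ] [ 0.47421131 -0.27889855  0.164     ] [ 0.47231775 -0.27482632  0.164     ] [ 0.45962063 -0.2031413   0.164     ]
rim (array([ 0.5585296 , -0.22027409,  0.16856323]), np.float64(0.0019732990553086678)) [ 0.55787462 -0.22091236  0.17      ]
tabtop [0.53937898 0.20938421 0.14      ]
tab sc [0.54037782 0.21045073 0.14      ]
plate corner [0.491619   0.27523988 0.012     ]
plate corner [0.47862645 0.15464826 0.012     ]
[238 251] [244 264] [241.13414634 257.74390244]
arm [ 0.9925631  -0.12173082  0.64321756  0.19844623] -6.9920034
```

The measurements agree across both views:
- **Cup hinge:** (0.558, -0.2206), yaw 12.3°.
- **Tab:** (0.540, 0.2095), fixture yaw -6.5°.

Next I'll plan the paths and check IK.

```bash
cat >> h.py <<'E'
YS,YF=np.radians(12.3),np.radians(-6.5)
H=np.array([.558,-.2206,.130]);TAB=np.array([.540,.2095,.126])
def down(yaw,flip): # tool y along heading yaw, z down
    y=(-1 if flip else 1)*np.array([np.cos(yaw),np.sin(yaw),0]);z=np.array([0,0,-1.])
    return R.from_matrix(np.c_[np.cross(y,z),y,z])
def tcp(g,r): return np.array(g)+.019*r.apply([0,0,1])
def bar(t):
    a=np.arctan2(34,-94)-t;return H+.1*np.array([np.cos(a)*np.cos(YS),np.cos(a)*np.sin(YS),np.sin(a)])
fx=np.array([np.cos(YF),np.sin(YF),0]);fy=np.array([-np.sin(YF),np.cos(YF),0])
HF=TAB+.19*fx-[0,0,.066]
def tab(phi,pull): return HF+R.from_rotvec(fy*phi).apply(TAB-HF)+pull*fy
E
python3 - <<'E'
from h import *
from bench import env
print(env.current_orientation())
f=lambda q:None if q is None else np.round(q,2)
for fl in(0,1):
    r=down(YS,fl);print(fl,[f(env.ik(tcp(bar(t),r),r.as_rotvec())) for t in(0,1,2.05)])
    r=down(YF+np.pi/2,fl);print([f(env.ik(tcp(tab(p,.017),r),r.as_rotvec())) for p in(0,.55)])
    for k in(.5,1):
        r2=R.from_rotvec(fy*.55*k)*r;print(k,f(env.ik(tcp(tab(.55,.017),r2),r2.as_rotvec())))
E
```

```text
[-3.09890717e+00 -5.06087953e-01  6.06931065e-05]
0 [array([-0.63,  0.26, -0.24,  1.07,  0.  ,  0.73]), array([-0.54,  0.33,  0.02,  1.26,  0.  ,  0.82]), array([-0.44,  0.5 ,  0.2 ,  1.27,  0.  ,  0.92])]
[array([ 0.26,  0.4 , -0.14,  1.03,  0.  ,  0.37]), array([0.22, 0.46, 0.17, 1.29, 0.  , 0.34])]
0.5 [0.19 0.69 0.53 1.67 0.08 0.29]
1 [0.16 1.   1.01 2.12 0.14 0.24]
1 [array([-0.63,  0.26, -0.24,  1.07, -0.  , -2.42]), array([-0.54,  0.33,  0.02,  1.26, -0.  , -2.32]), array([-0.44,  0.5 ,  0.2 ,  1.27, -0.  , -2.22])]
[array([ 0.26,  0.4 , -0.14,  1.03,  0.  , -2.77]), array([ 0.22,  0.46,  0.17,  1.29,  0.  , -2.8 ])]
0.5 [ 0.19  0.69  0.53  1.67  0.08 -2.85]
1 [ 0.16  1.    1.01  2.12  0.14 -2.91]
```

```bash
python3 - <<'E'
from h import *
from bench import env
r=down(YS,0);o=r.as_rotvec()
g=tcp(bar(0),r)
env.set_gripper(.036,30)
env.move_pose(g+[0,0,.09],o)
env.move_straight(g,speed=.12)
print(env.current_clock(),env.current_ft_force())
env.set_gripper(0,35)
print("w",env.current_grip_width(),env.current_grasp_force(),env.current_ft_force(),env.current_clock())
if .006<env.current_grip_width()<.014:
    for t in np.linspace(0,2.05,10)[1:]:
        env.move_straight(tcp(bar(t),r),speed=.1)
        print(round(t,2),np.round(env.current_ft_force(),1),round(env.current_grip_width(),4))
    env.hold(.8)
    cv2.imwrite("pics/tip.png",cv2.resize(env.capture("scene")["img"][200:400,150:350],(600,600)))
    print(env.current_clock())
E
```

```text
3.0667 [ 0.88391592  0.20966649 -0.01600496]
w 0.008680084450749586 34.255011677742004 [-2.97299971 -0.54992213  5.00180483] 3.425
0.23 [-5.7 -3.9  2.5] 0.0088
0.46 [-9.8 -3.9  8.2] 0.0085
0.68 [-12.5  -1.7  18.2] 0.0084
0.91 [-6.6 -0.5 14.4] 0.0085
1.14 [-2.1  1.   9.9] 0.0082
1.37 [-1.   0.8  8. ] 0.0087
1.59 [ 0.4 -1.1  4. ] 0.0086
1.82 [-0.6 -1.   1.6] 0.0088
2.05 [ 1.  -0.7  1.3] 0.0086
7.65
```

View pics/tip.png

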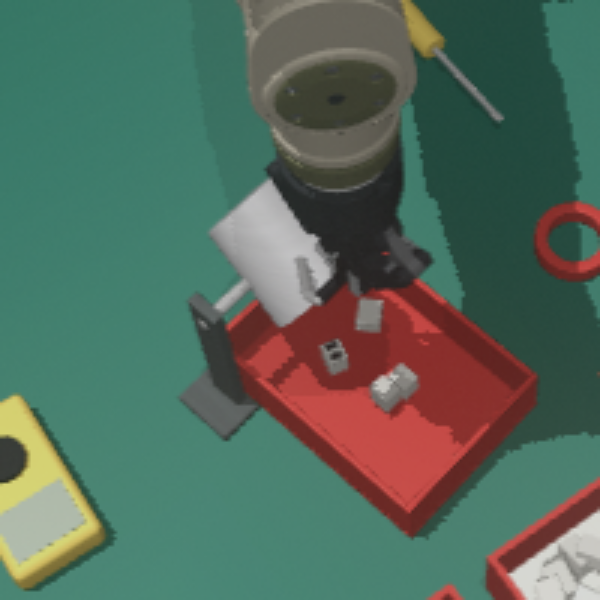

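All four plugs lie in the tray, at about (370,315), (333,356), (385,390) and (403,380), and the cup is tipped. I'll swing it back, release it and check.

```bash
python3 - <<'E'
from h import *
from bench import env
r=down(YS,0)
for t in np.linspace(2.05,-.02,10)[1:]:
    env.move_straight(tcp(bar(t),r),speed=.1)
print(np.round(env.current_ft_force(),1))
env.hold(.2)
env.set_gripper(.036)
g=tcp(bar(-.02),r)
env.move_straight(g+[0,0,.12],speed=.15)
r=down(YF+np.pi/2,0);o=r.as_rotvec()
env.move_pose(tcp(TAB,r)+[0,0,.09],o)
t=env.capture("top");s=env.capture("scene");print(env.current_clock())
cr=lambda I,x,y,w=100,h=75:cv2.resize(I[y:y+h,x:x+w],(400,300))
cv2.imwrite("pics/up.png",np.hstack([cr(t["img"],365,220),cr(s["img"],190,230)]))
E
```

```text
[ 2.9 -2.3  3.6]
14.4083
```

View pics/up.png

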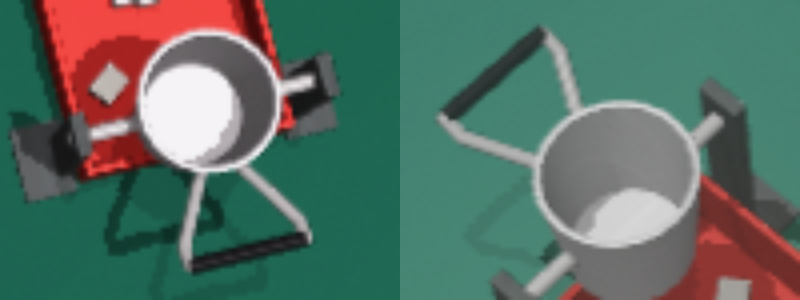

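The cup is empty and upright: the bar ends are back at (190,266) and (309,238), the same pixels as before. Next is the latch.

```bash
python3 - <<'E'
from h import *
from bench import env
r=down(YF+np.pi/2,0)
env.move_straight(tcp(TAB,r),speed=.12)
print("ft",np.round(env.current_ft_force(),1))
env.set_gripper(0,70)
print("w",env.current_grip_width(),np.round(env.current_ft_force(),1))
if .008<env.current_grip_width()<.016:
    for p in(.006,.012,.0175):
        env.move_straight(tcp(tab(0,p),r),speed=.04)
        print(p,np.round(R.from_rotvec([0,0,-YF]).apply(env.current_ft_force()),1),round(env.current_grip_width(),4))
    env.hold(.2)
    print(np.round(R.from_rotvec([0,0,-YF]).apply(env.current_ft_force()),1),env.current_eef_pos()-tcp(TAB,r),env.current_clock())
E
```

```text
ft [-0.2  1.3  0.8]
w 0.010943269094299728 [1.  6.4 1.2]
0.006 [ 0.  -4.2  7. ] 0.0113
0.012 [ 0.7 -6.   7. ] 0.0113
0.0175 [ 0.3 -7.1  7.1] 0.0112
[-0.1 -7.   6.5] [0.00255759 0.01576816 0.00127178] 16.7333
```

Spring force 7 N suggests about 14 mm of travel, which is marginal, so I'll pull a few mm further and then lift.

```bash
python3 - <<'E'
from h import *
from bench import env
r=down(YF+np.pi/2,0);f=lambda:np.round(R.from_rotvec([0,0,-YF]).apply(env.current_ft_force()),1)
P=.0175
while P<.0235 and abs(f()[1])<8.1:
    P+=.001;env.move_straight(tcp(tab(0,P),r),speed=.03);env.hold(.1)
    print(P,f())
env.hold(.2)
print((env.current_eef_pos()-tcp(TAB,r))@fy)
for a in np.linspace(0,.55,12)[1:]:
    r2=R.from_rotvec(fy*a*.5)*r
    env.move_straight(tcp(tab(a,P),r2),r2.as_rotvec(),speed=.06)
    print(round(a,2),f(),round(env.current_grip_width(),4))
    if np.linalg.norm(f())>35: print("STOP");break
env.hold(.3)
s=env.capture("scene");print(env.current_clock(),env.current_grasp_force(),f())
cv2.imwrite("pics/lift.png",cv2.resize(s["img"][120:320,330:530],(600,600)))
E
```

```text
0.018500000000000003 [-0.6 -6.1  7.5]
0.019500000000000003 [-0.3 -7.1  8.2]
0.020500000000000004 [ 0.  -7.5  7.9]
0.021500000000000005 [ 0.2 -7.6  7. ]
0.022500000000000006 [-0.5 -8.7  7.4]
0.020597988917562822
0.05 [ 1.2 -8.6 -5. ] 0.0112
0.1 [ 1.2 -8.  -6.1] 0.0107
0.15 [ 1.  -8.1 -5.6] 0.0112
0.2 [ 0.1 -6.9 -4.8] 0.0111
0.25 [-0.7 -8.2 -5.6] 0.011
0.3 [-1.6 -8.6 -5.3] 0.0108
0.35 [-2.1 -6.5 -4.1] 0.0111
0.4 [-3.2 -7.6 -5.1] 0.0113
0.45 [-2.9 -7.8 -4.1] 0.011
0.5 [-4.4 -8.1 -2.6] 0.011
0.55 [-4.1 -7.4 -2.7] 0.011
22.5167 68.76575589179993 [-2.8 -8.5 -3.2]
```

View pics/lift.png

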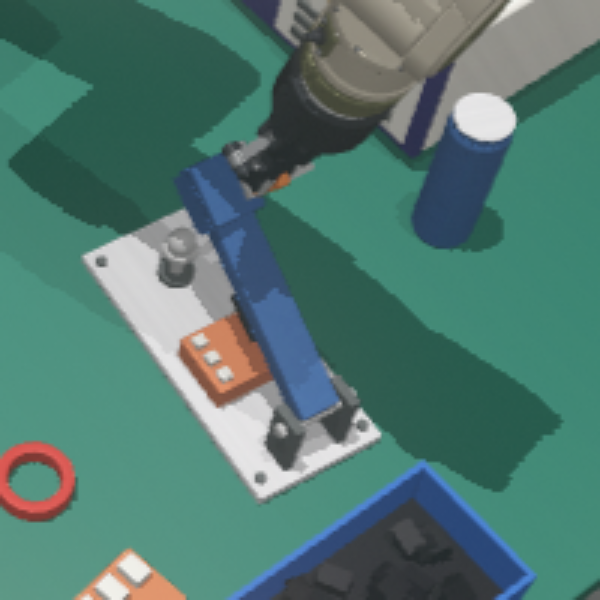

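The blue arm is raised clear of its ball (ball at (180,245), head at (215,190)). It is held by the tab, and the bystanders haven't moved. I'll hand in.

```bash
python3 - <<'E'
from bench import env
env.hold(.5);print(env.current_eef_pos(),env.current_grasp_force(),env.current_clock())
print(env.close_job())
E
```

```text
[0.59751013 0.22316447 0.19578636] 68.76411080360413 23.0167
the job is handed in; nothing more can be done
None
```

I handed the job in at 23 s, before seeing any verdict: all four plugs are in the tray, the cup is back upright, and the hold-down arm is unlatched and held steady at about 0.55 rad by its tab.

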